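Lay two oiled spindles across the drying stands

ROBOT

A 6-joint arm with a two-finger parallel gripper is mounted at the origin on the work surface. World frame = base frame: x ahead of the robot, y to its left, z up, the work surface at z = 0. Lengths are in m, angles in rad, forces in N, time in s.
With the tool pointing down it reaches from about 0.3 to 0.775 m from the base axis. Payload 14.6 kg.
Tool frame: the origin (TCP) lies at the very end of the fingers, on their centre line; the grasp point (between the pads) lies 19 mm behind it; z points along the fingers, y is the direction in which the jaws open and shut (so a half turn about z gives the same grasp; the last joint's range is limited). The gripper opens to 85 mm and grips with 20 to 120 N. Pads are 22 mm wide; open, the fingers measure 114 mm over their backs; the gripper's body (76 mm by 85 mm) begins 54 mm behind the grasp point. The pads swing forward as they close: fully open they stand 13 mm farther back than shut.
Start: joints at [1.212, 0.3, 1.521, -0, 1.321, -0.067], TCP at [0.158, 0.527, 0.231] pointing down, gripper open.
Joint ranges: [-3.03, 3.03], [-0.79, 2.21], [0.23, 2.52], [-1.04, 4.18], [0, 3.07], [-2.55, 2.55]. Speed limits (rad/s): [2.22, 2.22, 2.57, 3.14, 3.14, 3.14].

INTERFACE

Orientations are given as a rotation vector (axis times angle).
In Python, from station import * gives the robot as it stands.
- The arm moves only by the tool drive_tool, never from a script. Its argument "commands" is text: rows parted by semicolons, each of 5 numbers parted by spaces: the closure, from 0 (fully open) to 1 (shut), then the shift along the world's x, y, z in m, then the turn about the world's z in degrees. A call has exactly 8 rows; each row shifts and turns the commanded pose from where the row before left it; what a row does not reach is not made up. A row lasts 1/12 s, in which the tool goes at most 41.7 mm and 7.16 degrees, less where a joint would pass 70% of its speed; a pose out of reach is approached as far as the arm can. A call is refused whole if a number of a shift passes 0.0417 or a number of a turn 7.16, either way. A call with a gripper value outside its range is refused whole. The fingers move at their own pace and stop on an object; "grip_force" is the grip in N (left out, the last holds). Time passes only in rows, so rows that do not move let the fingers close, or fill a call up. It gives the time, the measured TCP pose, the force and the opening at its end, in the units of the state.
- observe(): the state, without advancing time (a new reading comes with each control period).
- snapshot(name): name is "scene" or "top"; returns the picture (420x560x3 uint8, blue, green, red); there is no depth.
- camera_info(name): a dict with "fx", "fy", "cx", "cy" (pixels), "world_to_cam" (4x4, takes a point from world to camera coordinates). Camera axes: x right, y up, looking along -z (the intrinsics and any distortion apply to the point x, -y, -z); pixel columns grow to the right and rows downward; lengths in m; the calibration is good to about 2 mm. A picture is of the moment at which its call begins. camera_info takes no time and is no camera call.
- finish_job(): hands the job in, once; it reports no verdict.
Trained networks look in the newest picture that a camera, given by its name, has taken for a name from the list of things; names that differ only in an ending like _2 or _b are one class to them, and where a whole thing is asked for, a point or a joint stands for the part that bears it (a point fixed in the world has none). Each returns a list of dicts, best first, with "conf" (0 to 1); they miss things now and then, are a little off and sometimes report something else, mostly with a low value. They report only what shows in the picture. A call takes as long as a camera call. They do not tell look-alikes from the thing itself.
- outline_of(query, camera): "region" (420x560 bool, what is visible of it) and "uv" ([column, row] in pixels, amid what is visible of it).
- spot_point(query, camera): "uv" ([column, row] in pixels: a listed point, or the origin of a listed thing).
The state is a dict: "time_s": time; "joints": joint angles; "dq": joint speeds; "effort": joint torques, N m; "eef_pos": TCP position; "tcp_rot": TCP orientation; "force": force on the tool from outside, world axes, zero at the start; "torque": the same for the moment, N m; "finger_gap": opening from 0.0 (shut) to 1.0 (fully open).
Only numpy, scipy, OpenCV 4.12 (cv2) and the standard library are available. Lean on these libraries where they do the work, as an engineer would, in place of code of your own. Each camera call takes 0.05 s, during which the arm holds its last target.

TASK

First lift the red sanding stick off the two drying stands and lay it flat in the grey tray. Then rest both spindles across the gap between the stands, each lying in the matching notches of both stands with its ends sticking out past both: the dark spindle in the notches at the green-painted end, the light one in the notches at the plain end. Lay everything down gently without letting it drop, leave the other things on the bench where they are, and let go of everything.

Things in the scene. Friction and masses are not known exactly. Their poses are not given: they have to be found in the camera images.
- dark_mid (a point): dark brown turned wood spindle, 250 long, about 150 g: a square block 30 x 30 and 60 long at mid-length (the place to grip), a 10 long bead of 26 dia at each side of it, then plain round ends of 18 dia, 85 long. Point at its centre; x runs along the spindle (either way round is the same). It starts lying level on the bench, centre 15 above it.
- light_mid (a point): pale turned wood spindle, 250 long, about 150 g: a square block 30 x 30 and 60 long at mid-length (the place to grip), a 10 long bead of 26 dia at each side of it, then plain round ends of 18 dia, 85 long. Point at its centre; x runs along the spindle (either way round is the same). It starts lying level on the bench, centre 15 above it.
- stick_mid (a point): red flat sanding stick, 260 long (its x), 32 wide (its y), 10 thick, about 90 g. Point at its centre. It starts lying flat and askew on the flat tops of both stands, bridging the gap, its underside 85 above the bench.
- stand_left: left (as seen from the robot) plywood stand bolted to the bench, 160 long (its x), 24 thick (its y), 85 high, foot 170 x 50 x 10. Origin under its centre; x points to its green-painted end, the end away from the robot; z up. Two 90-degree V notches cut across its top edge, at x = +45 (green end) and x = -45 (plain end), each 36 wide at the top and 18 deep; the top between and beside them is flat.
- stand_right: right twin of stand_left, parallel to it and level with it in x; it stands 140 to 175 (centre to centre) along stand_left's -y. Same size, axes and notches.
- stand_left_green (a point): point where the axis of an 18 dia spindle end comes to rest in the green-end notch of the left stand (80 above the bench, mid-thickness); axes as the stand's
- stand_left_plain (a point): point where the axis of an 18 dia spindle end comes to rest in the plain-end notch of the left stand (80 above the bench, mid-thickness); axes as the stand's
- stand_right_green (a point): point where the axis of an 18 dia spindle end comes to rest in the green-end notch of the right stand (80 above the bench, mid-thickness); axes as the stand's
- stand_right_plain (a point): point where the axis of an 18 dia spindle end comes to rest in the plain-end notch of the right stand (80 above the bench, mid-thickness); axes as the stand's
- tray_in (a point): grey shallow open tray fixed to the bench, 310 (its x) x 110 (its y) x 22 high outside, walls 5 thick. Point at the centre of its inner floor, about 5 above the bench; z up.
- oil_bottle: bystander, not to be moved: amber oil bottle, 56 dia x 150 high (mm). Origin at the centre of its underside.
- wax_tin: bystander, not to be moved: low brass tin with a pale lid in the gap between the stands, under the stick, 76 dia x 35 high (mm). Origin at the centre of its underside.
- mug: bystander, not to be moved: blue mug, 76 dia x 85 high, handle at its +y (mm). Origin at the centre of its underside.
- cork_block: bystander, not to be moved: cork sanding block, 50 x 36 x 25 high (mm). Origin at the centre of its underside.
- chuck_key: bystander, not to be moved: steel T-shaped chuck key lying flat, about 85 x 70 x 12 high (mm). Origin at the centre of its underside.
- blank: bystander, not to be moved: square wood blank lying flat, 45 x 80 x 45 high (mm). Origin at the centre of its underside.
- glue_jar: bystander, not to be moved: white jar with orange cap, 56 dia x 65 high (mm). Origin at the centre of its underside.
Not all that is in view belongs to the job. Leave any pink or turquoise look-alike of the stand_right alone.

How it is judged:
On the way:
1. the sanding stick lies flat in the tray (z of stick_mid in the frame of tray_in between 0.001 and 0.009 m and y of stick_mid in the frame of tray_in between -0.045 and 0.045 m and x of stick_mid in the frame of tray_in between -0.03 and 0.03 m and angle between the z axis of stick_mid and the z axis of tray_in, either way round below 0.06 rad and linear speed of stick below 0.02 m/s), for 0.2 s.
At the end, for the whole second after the job is handed in: Stick flat and still on the tray floor. Dark spindle in the green-end notches, light one in the plain-end notches: each touches both stands, is within 6 mm of the notch line and its resting height, within 0.06 rad of square, ends 8 mm or more past the outer faces, at rest (all of step 1 and x of dark_mid in the frame of stand_left between 0.039 and 0.051 m and z of dark_mid in the frame of stand_left between 0.074 and 0.086 m and angle between the x axis of each of dark_mid, light_mid and the y axis of stand_left, either way round below 0.06 rad and y of each of dark_mid, light_mid in the frame of stand_left above -0.105 m and y of each of dark_mid, light_mid in the frame of stand_right below 0.105 m and contact force between each of spindle_dark, spindle_light and stand_left above 0.05 N and contact force between each of spindle_dark, spindle_light and stand_right above 0.05 N and linear speed of each of spindle_dark, spindle_light below 0.02 m/s and x of light_mid in the frame of stand_left between -0.051 and -0.039 m and z of light_mid in the frame of stand_left between 0.074 and 0.086 m).
It fails at once if a spindle touches a stand while the stick still lies on the stands ((contact force between any of spindle_dark, spindle_light and stand_left above 0.3 N or contact force between any of spindle_dark, spindle_light and stand_right above 0.3 N) and (contact force between stick and stand_left above 0.1 N or contact force between stick and stand_right above 0.1 N)).
It fails at once if a spindle or the stick is let fall (faster than 0.7 m/s out of the fingers, a drop of some 25 mm) ((contact force between spindle_dark and the fingers below 0.05 N and linear speed of spindle_dark above 0.7 m/s) or (contact force between spindle_light and the fingers below 0.05 N and linear speed of spindle_light above 0.7 m/s) or (contact force between stick and the fingers below 0.05 N and linear speed of stick above 0.7 m/s)).
It fails at once if a bystander is moved more than 30 mm (distance of any of oil_bottle, wax_tin, mug, cork_block, chuck_key, blank, glue_jar from where it was at the start of the episode above 0.03 m).
It also fails if it takes over 64 s, if anything falls off the work surface, if the arm or the gripper's body presses on something with over 40 N, if the wrist force passes 120 N, or if a joint passes its speed limit or range.

## Working session

There is one attempt and no reset: what is moved stays moved. The work goes in short steps, Python scripts to look and compute and a tool call to move; the robot and the scene stay as the last step left them, time stands still between calls to the robot, and variables do not carry over. Pictures are saved under pics/ and viewed, and the job is handed in when it is done.

Besides the shell and the picture viewer there is one more tool, called by a JSON object that holds its "method" and its "body", one argument or row to a line. drive_tool: Moves the arm, as the interface text tells. Its arguments: {"type":"object","properties":{"commands":{"type":"string"},"grip_force":{"type":"number"}},"required":["commands"]}

```bash
mkdir -p pics; ls; cat > h.py <<'E'
from station import *
import numpy as np, cv2
def save(n,img): cv2.imwrite('pics/'+n+'.png',img)
def ray(cam,uv):
    c=camera_info(cam); T=np.array(c["world_to_cam"]); 
    p=np.array([[uv]],float)
    d=c.get("dist",None)
    x=(uv[0]-c["cx"])/c["fx"]; y=(uv[1]-c["cy"])/c["fy"]
    dc=np.array([x,-y,-1.0]); R=T[:3,:3]; o=-R.T@T[:3,3]
    return o,R.T@dc
def at_z(cam,uv,z):
    o,d=ray(cam,uv); s=(z-o[2])/d[2]; return o+s*d
def proj(cam,P):
    c=camera_info(cam); T=np.array(c["world_to_cam"]); q=T[:3,:3]@np.array(P)+T[:3,3]
    return np.array([c["cx"]+c["fx"]*q[0]/-q[2], c["cy"]+c["fy"]*-q[1]/-q[2]])
E
python3 - <<'E'
from h import *
s=observe(); print({k:np.round(v,3) for k,v in s.items()})
for n in("scene","top"):
    save(n+'0',snapshot(n)); print(camera_info(n))
E
```

```text
pics
{'time_s': np.float64(0.0), 'joints': array([ 1.212,  0.3  ,  1.522, -0.   ,  1.321, -0.067]), 'dq': array([-0.001, -0.001,  0.001, -0.002,  0.002, -0.001]), 'effort': array([ 0.000e+00, -5.435e+01, -3.618e+01, -0.000e+00,  4.000e-03,
       -0.000e+00]), 'eef_pos': array([0.158, 0.527, 0.231]), 'tcp_rot': array([-4.570e-01, -3.108e+00,  2.000e-03]), 'force': array([ 0.682, -0.391,  0.183]), 'torque': array([-0.017,  0.021, -0.011]), 'finger_gap': np.float64(0.996)}
{'fx': 489.1739650663225, 'fy': 489.1739650663225, 'cx': 281.222883648188, 'cy': 209.13891083412128, 'world_to_cam': array([[ 0.83919583,  0.54382404,  0.0024025 , -0.39201384],
       [-0.45929615,  0.70637823,  0.53858782,  0.11371164],
       [ 0.29119993, -0.45308411,  0.84256596, -1.48895391],
       [ 0.        ,  0.        ,  0.        ,  1.        ]])}
{'fx': 539.2672673054233, 'fy': 539.2672673054233, 'cx': 278.05386802468456, 'cy': 209.50156727792253, 'world_to_cam': array([[ 0.0185533 , -0.99977384,  0.01039432,  0.01566646],
       [ 0.9826347 ,  0.02015294,  0.18445298, -0.44301592],
       [-0.18462074,  0.00679161,  0.98278637, -1.31246791],
       [ 0.        ,  0.        ,  0.        ,  1.        ]])}
```

View pics/scene0.png

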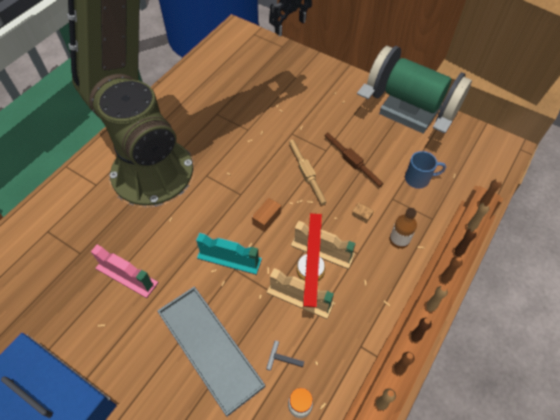

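View pics/top0.png

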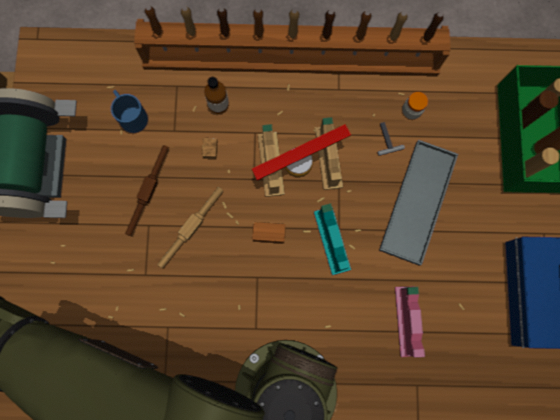

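The scene view shows the two plain plywood stands at (323,243) and (300,290), with the red stick across them. In the top view they sit at (271,160) and (330,154). The turquoise (333,240 top) and pink (411,322 top) stands are look-alikes, so I'll leave them alone. In the top view, the dark spindle is at (148,190), the light one at (191,228) and the tray at (418,203). Next I'll measure positions.

```bash
python3 - <<'E'
from h import *
H={'dark_mid':.015,'light_mid':.015,'stick_mid':.09,'tray_in':.005,'stand_left_green':.08,'stand_left_plain':.08,'stand_right_green':.08,'stand_right_plain':.08,'stand_left':0,'stand_right':0}
img=snapshot("top"); vis=cv2.resize(img,None,fx=1.4,fy=1.4)
for q in H:
    r=spot_point(q,"top")
    for d in r[:4]:
        print(q,round(d["conf"],2),np.round(d["uv"],1),np.round(at_z("top",d["uv"],H[q])[:2],4))
for q,z in (('dark_mid',.02),('light_mid',.02),('stick_mid',.095),('tray_in',.022),('stand_left',.085)):
    for d in outline_of(q,"top")[:3]:
        m=d["region"]; v,u=np.nonzero(m)
        if len(u)<20: continue
        P=np.array([at_z("top",(a,b),z)[:2] for a,b in zip(u,v)])
        (cx,cy),(w,h),a=cv2.minAreaRect((P*1000).astype(np.float32))
        C=P.mean(0); e,V=np.linalg.eigh(np.cov((P-C).T)); ax=V[:,1]
        print('O',q,round(d["conf"],2),len(u),'mean',np.round(C,4),'ang',round(np.degrees(np.arctan2(ax[1],ax[0])),2),'rect',np.round([cx,cy,w,h,a],1))
E
python3 - <<'E'
import cv2
i=cv2.imread('pics/top0.png')
cv2.imwrite('pics/crop1.png',cv2.resize(i[100:290,220:380],None,fx=3.1,fy=3.1,interpolation=cv2.INTER_CUBIC))
E
```

```text
light_mid 0.82 [192.9 224.4] [0.4046 0.2398]
stick_mid 0.6 [301.5 154.3] [ 0.5731 -0.0306]
tray_in 0.8 [418.1 204.4] [ 0.4703 -0.3383]
stand_left_green 0.78 [267.9 140.8] [0.6092 0.0532]
stand_left_green 0.67 [273.1 175.7] [0.5199 0.0384]
stand_left_green 0.49 [386.8 138.8] [ 0.621  -0.2443]
stand_left_plain 0.79 [271.2 174.7] [0.5223 0.0431]
stand_right_green 0.79 [411.7 306. ] [ 0.2098 -0.2956]
stand_right_green 0.72 [331.2 216.1] [ 0.4216 -0.105 ]
stand_right_green 0.63 [328.6 131.2] [ 0.6377 -0.0984]
stand_right_green 0.54 [332.1 168.2] [ 0.5421 -0.1072]
stand_right_plain 0.85 [331.6 164.6] [ 0.5512 -0.106 ]
stand_right_plain 0.79 [340.4 252.6] [ 0.333  -0.1272]
stand_right_plain 0.59 [414.  344.4] [ 0.1216 -0.2985]
stand_left 0.66 [270.  163.5] [0.573  0.0475]
stand_right 0.93 [330.7 239.5] [ 0.3749 -0.1124]
stand_right 0.61 [409.8 322.5] [ 0.1702 -0.3101]
stand_right 0.56 [327.6 157.3] [ 0.5931 -0.1041]
O dark_mid 0.68 831 mean [0.4881 0.3609] ang 160.37 rect [491.6 359.5  38.6 247.5  67.4]
O light_mid 0.64 860 mean [0.3983 0.2441] ang 144.4 rect [398.8 243.8  35.8 249.3  54.5]
O light_mid 0.38 305 mean [ 0.6327 -0.2609] ang -163.32 rect [ 639.4 -270.    67.1   91.5   85.2]
O stick_mid 0.58 1435 mean [ 0.5783 -0.0292] ang 117.37 rect [579.1 -30.   37.1 261.3  27.6]Traceback (most recent call last):
  File "<stdin>", line 12, in <module>
  File "h.py", line 12, in at_z
    o,d=ray(cam,uv); s=(z-o[2])/d[2]; return o+s*d
        ~~~^^^^^^^^
  File "h.py", line 5, in ray
    c=camera_info(cam); T=np.array(c["world_to_cam"]);
ValueError: time passes only in moves, steps and waits
```

View pics/crop1.png

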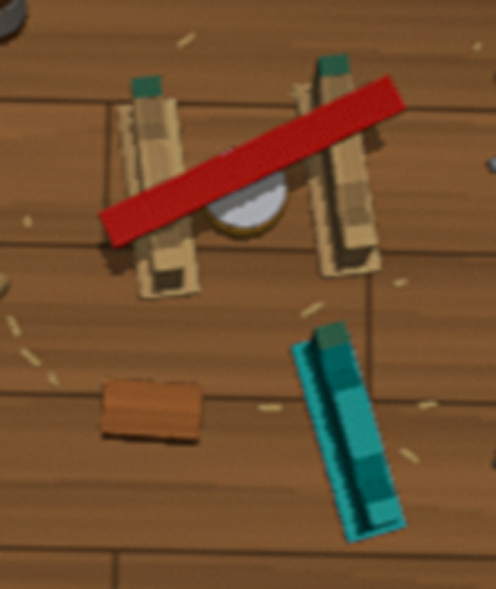

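The crop shows the two plain plywood stands bridged by the red stick, with a green end at the top of each. The tin's pale lid is visible under the stick. The turquoise stand is a look-alike. Next I'll refine the stick, tray and spindle positions using both cameras.

```bash
python3 - <<'E'
from station import *
import pickle
pickle.dump({n:camera_info(n) for n in("scene","top")},open('cams.pkl','wb'))
E
sed -i 's/^import numpy as np, cv2/import numpy as np, cv2, pickle\nCI=pickle.load(open("cams.pkl","rb"))/; s/camera_info(cam)/CI[cam]/' h.py
python3 - <<'E'
from h import *
print(observe()["time_s"])
for cam in("top","scene"):
    img=snapshot(cam); save(cam+'1',img)
    hsv=cv2.cvtColor(img,cv2.COLOR_BGR2HSV)
    def rep(q,m,z):
        v,u=np.nonzero(m)
        P=np.array([at_z(cam,(a,b),z)[:2] for a,b in zip(u,v)])
        C=P.mean(0); e,V=np.linalg.eigh(np.cov((P-C).T)); ax=V[:,1]
        r=cv2.minAreaRect((P*1000).astype(np.float32))
        print(cam,q,len(u),np.round(C,4),'ang',round(np.degrees(np.arctan2(ax[1],ax[0]))%180,2),np.round([*r[0],*r[1],r[2]],1))
    m=((hsv[...,0]<5)|(hsv[...,0]>175))&(hsv[...,1]>200)&(hsv[...,2]>90)
    n,l,st,_=cv2.connectedComponentsWithStats(m.astype(np.uint8)); k=1+np.argmax(st[1:,4]); rep('stickcol',l==k,.095)
    for q,z in (('dark_mid',.018),('light_mid',.018),('stick_mid',.095),('tray_in',.022),('stand_left',.085),('chuck_key',.006),('glue_jar',.07),('cork_block',.025),('blank',.045),('oil_bottle',.1),('mug',.08),('wax_tin',.035)):
        for d in outline_of(q,cam)[:2]:
            if d["region"].sum()>20: print(d["uv"],round(d["conf"],2),end=' ');rep(q,d["region"],z)
print(observe()["time_s"])
E
```

```text
0.85
top stickcol 1275 [ 0.5782 -0.0284] ang 117.63 [578.9 -29.5  32.  258.   27.6]
[146.1, 188.4] 0.56 top dark_mid 801 [0.4915 0.3605] ang 160.68 [492.8 360.6  36.9 247.2  69.3]
[188.8, 224.5] 0.98 top light_mid 974 [0.3965 0.2459] ang 144.77 [398.6 244.3  39.2 249.6  55.6]
[331.2, 163.8] 0.33 top light_mid 1037 [ 0.5835 -0.1066] ang 6.49 [ 600.3 -102.2  192.8   53.3    8.4]
[299.9, 153.3] 0.67 top stick_mid 1322 [ 0.5779 -0.0289] ang 117.61 [578.7 -30.8  33.4 258.2  27.7]
[269.8, 154.2] 0.9 top stand_left 985 [0.5581 0.045 ] ang 8.66 [560.2  45.6 183.   47.3   8.4]
[329.4, 163.3] 0.29 top stand_left 947 [ 0.5621 -0.1005] ang 6.34 [579.1 -96.5 180.6  48.    9.2]
[387.5, 145.5] 0.68 top chuck_key 281 [ 0.6383 -0.2622] ang 10.9 [ 639.3 -251.4   87.    67.3   36.5]
[413.9, 105.4] 0.78 top glue_jar 506 [ 0.7162 -0.3209] ang 146.72 [ 716.3 -321.8   52.5   78.8   46.4]
[417.7, 205.6] 0.51 top glue_jar 5299 [ 0.4622 -0.3229] ang 160.16 [ 465.8 -324.5  111.5  303.5   69.9]
[147.0, 186.5] 0.63 top cork_block 791 [0.4924 0.3587] ang 160.68 [491.  359.4  36.4 246.8  70.5]
[211.3, 148.6] 0.52 
[... 1566 characters left out ...]
96 scene glue_jar 565 [ 0.7338 -0.3346] ang 105.24 [ 733.6 -334.2   50.3   57.9   32.5]
[364.3, 211.1] 0.5 scene cork_block 254 [0.6094 0.2024] ang 163.46 [6.089e+02 2.024e+02 5.210e+01 4.770e+01 3.000e-01]
[264.1, 216.2] 0.89 scene blank 597 [0.3937 0.04  ] ang 93.91 [393.3  40.7  96.   59.8  86. ]
[404.6, 228.4] 0.63 scene oil_bottle 743 [0.7358 0.1686] ang 96.66 [735.8 174.5  54.1 133.3   4. ]
[279.5, 359.6] 0.23 scene oil_bottle 327 [ 0.6518 -0.2815] ang 14.86 [ 652.2 -271.1   77.9   57.1   36.4]
[419.8, 172.8] 0.78 scene mug 916 [0.6941 0.3905] ang 89.41 [689.3 389.7 129.   97.4  72.6]
[304.8, 267.3] 0.62 scene wax_tin 315 [ 0.5732 -0.0321] ang 25.74 [576.8 -28.3  71.   72.3  31.9]
2.15
```

{"method": "drive_tool", "body": {
  "commands": "0 0.024 -0.032 0 -3; 0 0.024 -0.032 0 -3; 0 0.024 -0.032 0 -3; 0 0.024 -0.032 0 -3; 0 0.024 -0.032 0 -3; 0 0.024 -0.032 0 -3; 0 0.024 -0.032 0 -3; 0 0.024 -0.032 0 -3"
}}

```text
time_s: 2.82
eef_pos: [0.351, 0.269, 0.2315]
tcp_rot: [1.096, 2.944, 0.001]
force: [0.4, 0.4, -0.4]
finger_gap: 1.002
```

```bash
cat > st.py <<'E'
from h import *
from scipy.spatial.transform import Rotation as Ro
def st():
    s=observe(); R=Ro.from_rotvec(s["tcp_rot"]).as_matrix(); y=R[:,1]
    print('t',round(float(s["time_s"]),2),'p',np.round(s["eef_pos"],4),'jaw',round(np.degrees(np.arctan2(y[1],y[0]))%180,2),'tilt',np.round(R[:,2],3),'F',np.round(s["force"],1),'gap',round(float(s["finger_gap"]),3),'q',np.round(s["joints"],2))
    return s
if __name__=="__main__": st()
E
python3 st.py
python3 - <<'E'
from h import *
img=cv2.imread('pics/top1.png')
def box(img,cam,c,ang,L,W,z,col):
    a=np.radians(ang);x=np.array([np.cos(a),np.sin(a)]);y=np.array([-x[1],x[0]])
    P=[proj(cam,[*(np.array(c)+sx*x*L/2+sy*y*W/2),z]) for sx,sy in((1,1),(1,-1),(-1,-1),(-1,1))]
    cv2.polylines(img,[np.int32(np.array(P)*16)],True,col,1,cv2.LINE_AA,4)
for n in("top","scene"):
    img=cv2.imread(f'pics/{n}1.png')
    img=img
    box(img,n,(.4735,-.333),160.3,.310,.110,.022,(0,255,0))
    box(img,n,(.579,-.029),117.6,.26,.032,.095,(255,255,0))
    for c in((.572,.047),):
        for off,col in((0,(0,255,0)),):
            box(img,n,c,7,.16,.024,.085,(255,0,255))
    box(img,n,(.595,-.103),7,.16,.024,.085,(255,0,255))
    r=(slice(80,290),slice(230,470)) if n=="top" else (slice(190,420),slice(150,370))
    save('ov_'+n,cv2.resize(img[r],None,fx=2.5,fy=2.5,interpolation=cv2.INTER_CUBIC))
E
```

```text
t 2.82 p [0.351  0.269  0.2315] jaw 49.15 tilt [ 0.001  0.    -1.   ] F [ 0.4  0.4 -0.4] gap 1.002 q [ 0.57  0.06  1.81  0.    1.28 -0.29]
```

View pics/ov_top.png

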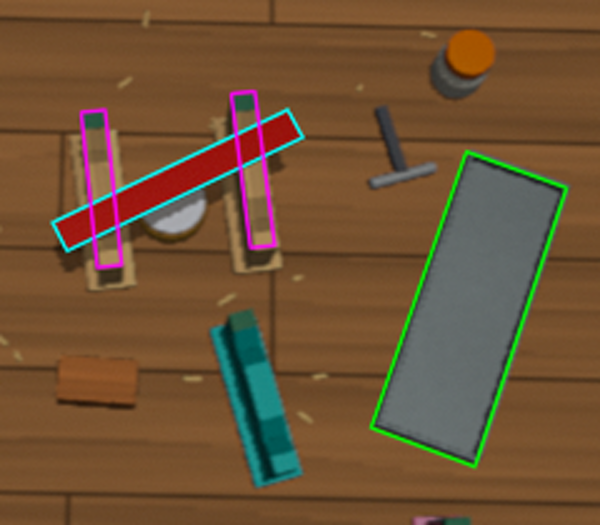

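View pics/ov_scene.png

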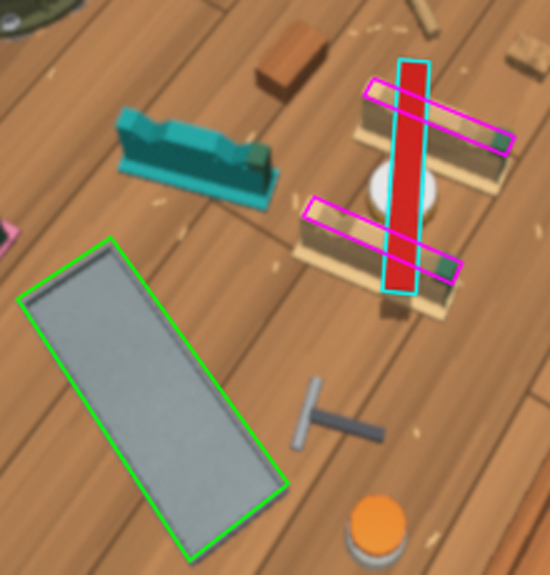

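{"method": "drive_tool", "body": {
  "commands": "0 0.023 -0.03 0 -2.7; 0 0.023 -0.03 0 -2.7; 0 0.023 -0.03 0 -2.7; 0 0.023 -0.03 0 -2.7; 0 0.023 -0.03 0 -2.7; 0 0.023 -0.03 0 -2.7; 0 0.023 -0.03 -0.01 -2.7; 0 0.023 -0.03 -0.01 -2.7"
}}

```text
time_s: 3.48
eef_pos: [0.5353, 0.0289, 0.2115]
tcp_rot: [1.628, 2.685, 0.001]
force: [0.1, 0.2, 0.2]
finger_gap: 1.0
```

{"method": "drive_tool", "body": {
  "commands": "0 0.023 -0.03 -0.01 0; 0 0.021 -0.028 -0.02 0; 0 0 0 -0.03 0; 0 0 0 -0.02 0; 0 0 0 0 0; 0 0 0 0 0; 0 0 0 0 0; 0 0 0 0 0"
}}

```text
time_s: 4.15
eef_pos: [0.5789, -0.027, 0.1333]
tcp_rot: [1.624, 2.687, 0.002]
force: [0.6, -0.3, 0.2]
finger_gap: 1.002
```

```bash
python3 st.py
```

```text
t 4.15 p [ 0.5789 -0.027   0.1333] jaw 27.71 tilt [ 0.003 -0.    -1.   ] F [ 0.6 -0.3  0.2] gap 1.002 q [-0.11  0.46  1.54  0.    1.14 -0.59]
```

{"method": "drive_tool", "body": {
  "commands": "0 0 -0.002 -0.024 0; 0 0 0 -0.024 0; 0 0 0 0 0; 0.5 0 0 0 0; 0.5 0 0 0 0; 1 0 0 0 0; 1 0 0 0 0; 1 0 0 0 0",
  "grip_force": 40
}}

```text
time_s: 4.82
eef_pos: [0.5788, -0.0293, 0.0847]
tcp_rot: [1.624, 2.687, 0.001]
force: [-2.3, 0.9, 3.9]
finger_gap: 0.363
```

```bash
python3 st.py; python3 - <<'E'
from h import *
a=snapshot("scene");save('s2',cv2.resize(a[180:340,220:400],None,fx=3.2,fy=3.2,interpolation=cv2.INTER_CUBIC))
E
```

```text
t 4.82 p [ 0.5788 -0.0293  0.0847] jaw 27.69 tilt [ 0.002 -0.    -1.   ] F [-2.3  0.9  3.9] gap 0.363 q [-0.11  0.52  1.57 -0.    1.04 -0.6 ]
```

View pics/s2.png

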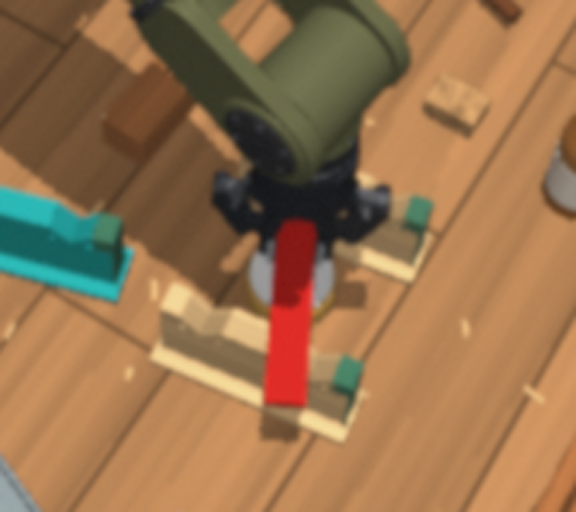

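The gap is 0.363, about 31 mm, so the jaws hold the 32 mm wide stick. The picture shows the stick between the fingers, still in place on the stands. Lifting now.

{"method": "drive_tool", "body": {
  "commands": "1 0 0 0 0; 1 0 0 0.008 0; 1 0 0 0.015 0; 1 0 0 0.02 0; 1 0 0 0.025 0; 1 -0.003 -0.01 0.02 2.5; 1 -0.005 -0.02 0.01 2.5; 1 -0.008 -0.025 0 2.5"
}}

```text
time_s: 5.53
eef_pos: [0.5632, -0.0842, 0.1849]
tcp_rot: [1.438, 2.788, 0.002]
force: [0.0, -0.3, -1.0]
finger_gap: 0.362
```

```bash
python3 st.py; python3 - <<'E'
from h import *
a=snapshot("scene");save('s3',cv2.resize(a[150:370,150:420],None,fx=2.5,fy=2.5,interpolation=cv2.INTER_CUBIC))
E
```

```text
t 5.53 p [ 0.5632 -0.0842  0.1849] jaw 35.41 tilt [ 0.005 -0.001 -1.   ] F [ 0.  -0.3 -1. ] gap 0.362 q [-0.21  0.38  1.52  0.    1.23 -0.83]
```

View pics/s3.png

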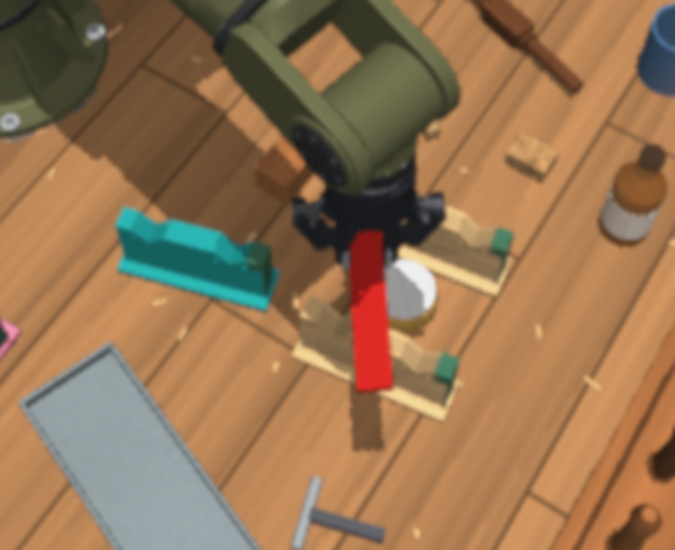

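The stick is held level. Next I'll carry it to the tray.

{"method": "drive_tool", "body": {
  "commands": "1 -0.011 -0.031 0 4.4; 1 -0.011 -0.031 0 4.4; 1 -0.011 -0.031 0 4.4; 1 -0.011 -0.031 0 4.4; 1 -0.011 -0.031 -0.01 4.4; 1 -0.011 -0.031 -0.015 4.4; 1 -0.011 -0.031 -0.015 4.4; 1 -0.0115 -0.031 -0.015 4.2"
}}

```text
time_s: 6.25
eef_pos: [0.473, -0.3337, 0.1264]
tcp_rot: [0.535, 3.095, -0.001]
force: [0.6, -0.4, -0.9]
finger_gap: 0.36
```

{"method": "drive_tool", "body": {
  "commands": "1 0 0 -0.02 0; 1 0 0 -0.02 0; 1 0 0 -0.02 0; 1 0 0 -0.02 0; 1 0 0 -0.012 0; 1 0 0 0 0; 1 0 0 0 0; 1 0 0 0 0"
}}

```text
time_s: 6.92
eef_pos: [0.4743, -0.3326, 0.0357]
tcp_rot: [0.54, 3.093, -0.001]
force: [-0.6, -0.2, -0.5]
finger_gap: 0.364
```

```bash
python3 st.py; python3 - <<'E'
from h import *
a=snapshot("scene");save('s4',cv2.resize(a[250:420,120:320],None,fx=3,fy=3,interpolation=cv2.INTER_CUBIC))
a=snapshot("top");save('t4',cv2.resize(a[80:290,230:470],None,fx=2.5,fy=2.5,interpolation=cv2.INTER_CUBIC))
E
```

```text
t 6.92 p [ 0.4743 -0.3326  0.0357] jaw 70.18 tilt [ 0.001 -0.001 -1.   ] F [-0.6 -0.2 -0.5] gap 0.364 q [-0.67  0.59  1.6   0.    0.95 -1.9 ]
```

View pics/s4.png

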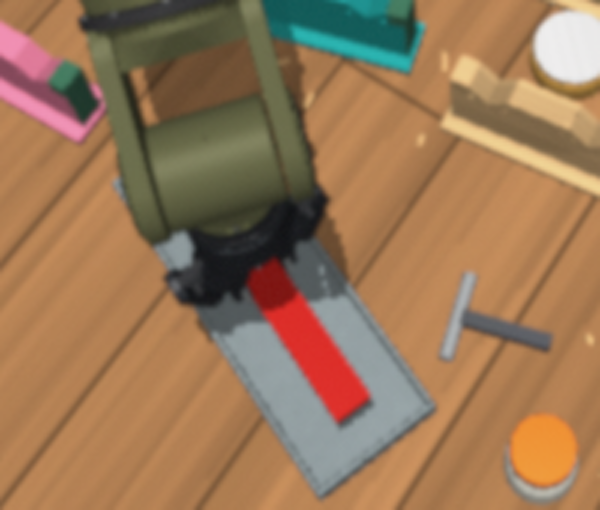

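View pics/t4.png

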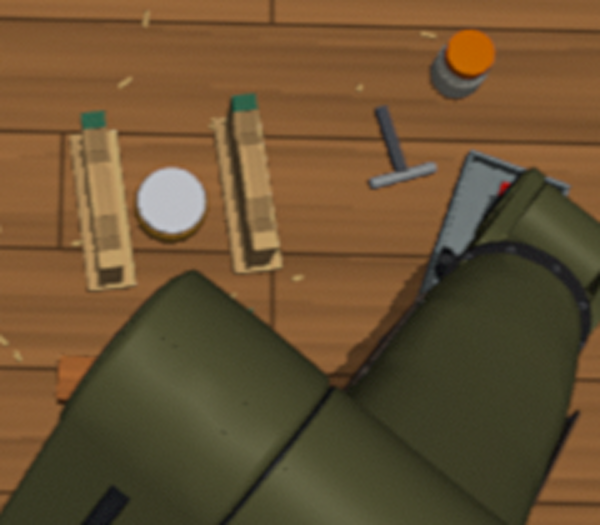

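The stick is aligned with the tray and hovering about 30 mm above the floor, clear of the walls. The stands are unobstructed in the top view. Lowering now.

{"method": "drive_tool", "body": {
  "commands": "1 0 0 -0.01 0; 1 0 0 -0.01 0; 1 0 0 -0.006 0; 1 0 0 -0.002 0; 1 0 0 -0.001 0; 1 0 0 0 0; 1 0 0 0 0; 1 0 0 0 0"
}}

```text
time_s: 7.68
eef_pos: [0.4737, -0.3323, 0.0052]
tcp_rot: [-0.541, -3.095, -0.0]
force: [0.2, 0.3, -0.7]
finger_gap: 0.361
```

```bash
python3 st.py
```

```text
t 7.68 p [ 0.4737 -0.3323  0.0052] jaw 70.18 tilt [-0.  0. -1.] F [ 0.2  0.3 -0.7] gap 0.361 q [-0.67  0.64  1.6  -0.    0.9  -1.9 ]
```

{"method": "drive_tool", "body": {
  "commands": "1 0 0 -0.001 0; 1 0 0 -0.001 0; 1 0 0 0 0; 0.6 0 0 0 0; 0.5 0 0 0 0; 0.4 0 0 0 0; 0.35 0 0 0 0; 0.35 0 0 0 0"
}}

```text
time_s: 8.35
eef_pos: [0.4737, -0.3322, 0.0032]
tcp_rot: [-0.541, -3.095, -0.0]
force: [0.6, 0.8, 0.6]
finger_gap: 0.652
```

```bash
python3 st.py; python3 - <<'E'
from h import *
a=snapshot("scene");save('s5',cv2.resize(a[250:420,120:320],None,fx=3,fy=3,interpolation=cv2.INTER_CUBIC))
E
```

```text
t 8.35 p [ 0.4737 -0.3322  0.0032] jaw 70.18 tilt [-0.  0. -1.] F [0.6 0.8 0.6] gap 0.652 q [-0.67  0.64  1.61  0.    0.89 -1.9 ]
```

View pics/s5.png

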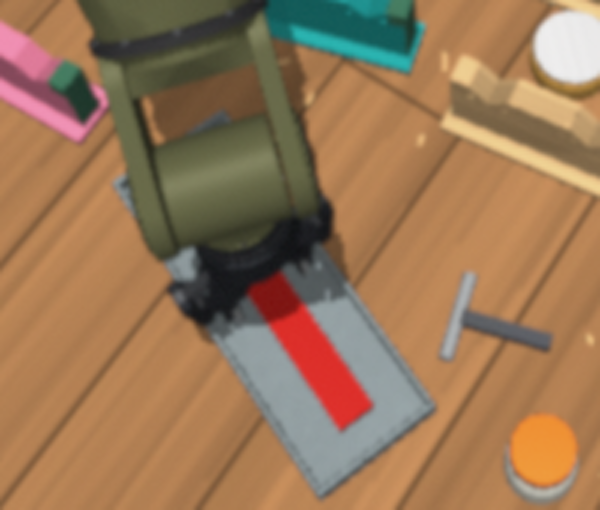

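The stick is lying in the tray. Now I'll rise and travel to the dark spindle, then refine the stand pose from the pictures.

{"method": "drive_tool", "body": {
  "commands": "0.35 0 0 0.02 0; 0.35 0 0 0.035 0; 0.35 0 0 0.04 0; 0.35 0 0 0.04 0; 0.2 0 0.02 0.03 0; 0 0 0.039 0.01 0; 0 0 0.04 0 0; 0 0 0.04 0 0"
}}

```text
time_s: 9.07
eef_pos: [0.4735, -0.192, 0.1791]
tcp_rot: [0.542, 3.093, -0.001]
force: [0.1, 0.6, -0.9]
finger_gap: 1.002
```

{"method": "drive_tool", "body": {
  "commands": "0 0.002 0.04 0 0; 0 0.002 0.04 0 0; 0 0.002 0.04 0 0; 0 0.002 0.04 0 0; 0 0.002 0.04 0 0; 0 0.002 0.04 0 0; 0 0.002 0.04 0 0; 0 0.002 0.04 0 0"
}}

```text
time_s: 9.73
eef_pos: [0.4894, 0.1288, 0.1784]
tcp_rot: [0.541, 3.094, 0.0]
force: [0.8, -0.6, 0.4]
finger_gap: 0.997
```

```bash
python3 st.py; python3 - <<'E'
from h import *
a=snapshot("scene");save('s6',a)
a=snapshot("top");save('t6',a)
E
```

```text
t 9.73 p [0.4894 0.1288 0.1784] jaw 70.18 tilt [ 0.  0. -1.] F [ 0.8 -0.6  0.4] gap 0.997 q [ 0.18  0.25  1.71 -0.    1.18 -1.04]
```

View pics/t6.png

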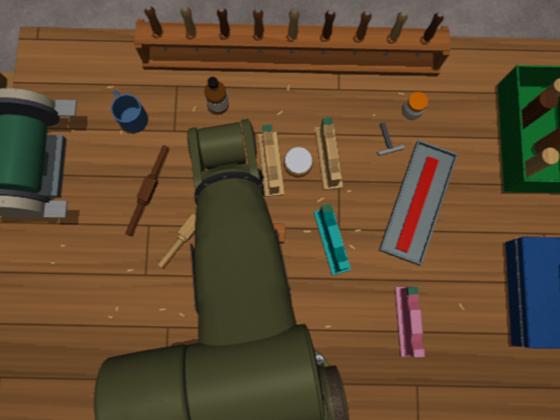

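View pics/s6.png

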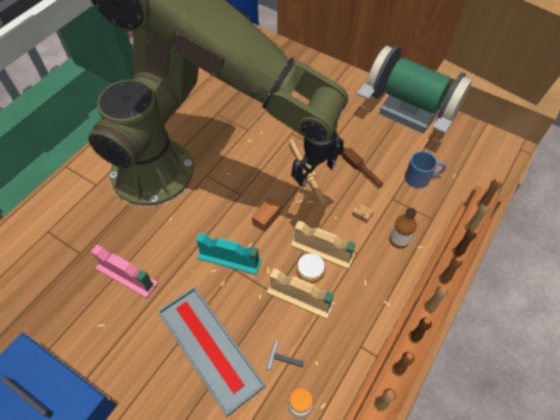

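The stick lies flat, centred in the tray (418,203 top; 210,347 scene), and both stands are unobstructed. Next I'll fit the stand pair to the network outlines in both cameras.

```bash
cat > fit.py <<'E'
from h import *
from scipy.optimize import minimize
M={}
for cam in("scene","top"):
    img=snapshot(cam); U=[]
    for q in("stand_left","stand_right"):
        for d in outline_of(q,cam):
            u=d["uv"]; print(cam,q,np.round(u),round(d["conf"],2),d["region"].sum()); U.append(d)
    M[cam]=(img,U)
pickle.dump(M,open('M.pkl','wb'))
E
python3 fit.py
```

```text
scene stand_left [326. 244.] 0.97 1642
scene stand_right [303. 297.] 0.98 1670
scene stand_right [125. 272.] 0.97 1367
scene stand_right [229. 253.] 0.93 1724
top stand_left [272. 161.] 0.78 1207
top stand_right [410. 323.] 0.75 1628
top stand_right [329. 156.] 0.56 1352
top stand_right [418. 205.] 0.32 1232
```

```bash
cat > fit2.py <<'E'
from h import *
from scipy.optimize import minimize
M=pickle.load(open('M.pkl','rb'))
pick={"scene":[(326,244),(303,297)],"top":[(272,161),(329,156)]}
masks={}
for cam in pick:
    for i,t in enumerate(pick[cam]):
        d=min(M[cam][1],key=lambda d:np.hypot(*(np.array(d["uv"])-t))); masks[cam,i]=d["region"]
S=8
def sil(cam,pose):
    x,y,a=pose; R=np.array([[np.cos(a),-np.sin(a)],[np.sin(a),np.cos(a)]])
    r=np.zeros((420,560),np.float32)
    out=np.zeros((420*2,560*2),np.uint8)
    # body in segments to include notches
    prof=[(-.08,.085),(-.063,.085),(-.045,.067),(-.027,.085),(.027,.085),(.045,.067),(.063,.085),(.08,.085)]
    boxes=[[(X,Y,Z) for X in(-.085,.085) for Y in(-.025,.025) for Z in(0,.01)]]
    for (x0,h0),(x1,h1) in zip(prof,prof[1:]):
        boxes.append([(X,Y,Z) for X,h in((x0,h0),(x1,h1)) for Y in(-.012,.012) for Z in(0,h)])
    for b in boxes:
        P=np.array([proj(cam,[*(R@np.array(p[:2])+[x,y]),p[2]]) for p in b])
        h=cv2.convexHull(((P+.5)*2*16).astype(np.int32)-8)
        cv2.fillConvexPoly(out,h,1,cv2.LINE_8,4)
    return cv2.blur(out.astype(np.float32),(3,3))
big={k:cv2.resize(m.astype(np.float32),None,fx=2,fy=2,interpolation=cv2.INTER_LINEAR) for k,m in masks.items()}
def poses(p):
    x,y,a,d=p; return [(x,y,a),(x+np.sin(a)*d,y-np.cos(a)*d,a)]
def cost(p,cams=("scene","top")):
    p=np.array(p)*[.001,.001,.001,.001] 
    return sum(((sil(c,P)-big[c,i])**2).sum() for i,P in enumerate(poses(p)) for c in cams)
if __name__=="__main__":
    for cams in(("scene","top"),("scene",),("top",)):
        r=minimize(cost,[572,47,140,152],args=(cams,),method='Nelder-Mead',options=dict(initial_simplex=[[572,47,140,152],[580,47,140,152],[572,55,140,152],[572,47,180,152],[572,47,140,160]],xatol=.1,maxfev=300))
        print(cams,np.round(r.x,1),np.degrees(r.x[2]/1000),r.fun)
        if len(cams)==2: best=r.x
    p=best/1000
    for n in("top","scene"):
        img=cv2.resize(M[n][0],None,fx=5,fy=5,interpolation=cv2.INTER_CUBIC)
        for P in poses(p):
            o=(sil(n,P)>.5).astype(np.uint8); o=cv2.resize(o,None,fx=2.5,fy=2.5,interpolation=cv2.INTER_NEAREST)
            cs,_=cv2.findContours(o,cv2.RETR_EXTERNAL,cv2.CHAIN_APPROX_NONE); cv2.drawContours(img,cs,-1,(255,0,255),1)
            a=P[2];
            for l in(.045,-.045):
                for w in(-.012,.012):
                    q=proj(n,[P[0]+np.cos(a)*l-np.sin(a)*w,P[1]+np.sin(a)*l+np.cos(a)*w,.067]); cv2.circle(img,tuple(np.int32((q+.5)*5)),3,(0,255,0),-1)
        r=(slice(110,200),slice(250,350)) if n=="top" else (slice(215,325),slice(255,365))
        save('fit_'+n,img[r[0].start*5:r[0].stop*5,r[1].start*5:r[1].stop*5])
E
python3 fit2.py
```

```text
('scene', 'top') [571.2  46.2 141.4 153. ] 8.102674428947774 1703.2781982421875
('scene',) [570.1  49.6 146.4 153.3] 8.386795874958663 348.73187255859375
('top',) [569.7  43.2 151.2 151.6] 8.664105033631659 507.8533935546875
```

View pics/fit_top.png

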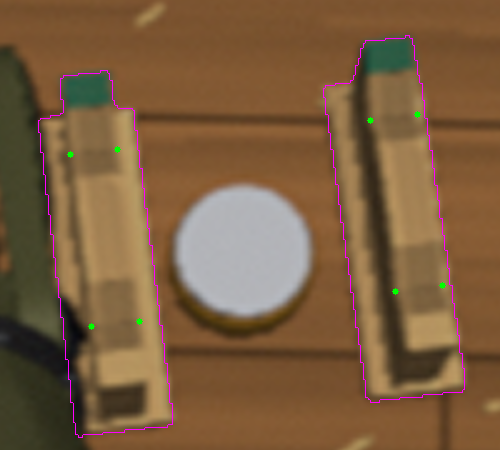

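View pics/fit_scene.png

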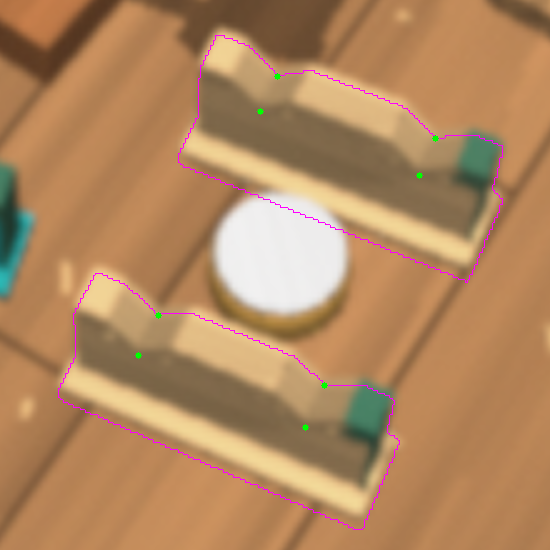

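The model fits both pictures. The single-camera fits agree to about 1 mm in stand x and 0.3° in angle. They differ by about 6 mm in y, but that runs along the spindles and hardly matters. Now for the dark spindle at top (148,190).

{"method": "drive_tool", "body": {
  "commands": "0 0 0.04 0 0.4; 0 0 0.04 0 0; 0 0.001 0.04 0 0; 0 0.001 0.04 0 0; 0 0.001 0.04 0 0; 0 0 0.03 -0.015 0; 0 0 0.002 -0.035 0; 0 0 0 -0.035 0"
}}

```text
time_s: 10.8
eef_pos: [0.4932, 0.3598, 0.0929]
tcp_rot: [0.528, 3.095, 0.003]
force: [0.3, -0.4, 0.6]
finger_gap: 0.997
```

```bash
python3 st.py; python3 - <<'E'
from h import *
a=snapshot("scene");save('s7',cv2.resize(a[100:230,270:450],None,fx=3.5,fy=3.5,interpolation=cv2.INTER_CUBIC))
E
```

```text
t 10.8 p [0.4932 0.3598 0.0929] jaw 70.63 tilt [ 0.002  0.001 -1.   ] F [ 0.3 -0.4  0.6] gap 0.997 q [ 0.57  0.57  1.47  0.    1.09 -0.66]
```

View pics/s7.png

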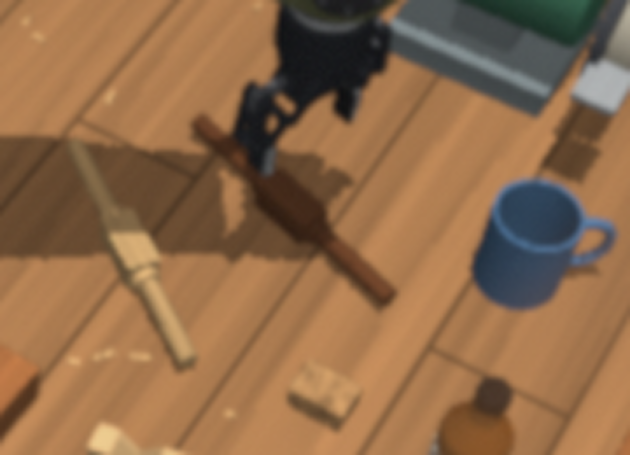

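The open jaws straddle the dark block at crop (290,205). I'll go down and grip.

{"method": "drive_tool", "body": {
  "commands": "0 0 0 -0.035 0; 0 0 0 -0.035 0; 0 -0.001 0.001 -0.018 0; 0 0 0 0 0; 0.4 0 0 0 0; 1 0 0 0 0; 1 0 0 0 0; 1 0 0 0 0",
  "grip_force": 40
}}

```text
time_s: 11.52
eef_pos: [0.4926, 0.36, 0.0071]
tcp_rot: [0.53, 3.095, 0.003]
force: [3.1, 6.0, 1.9]
finger_gap: 0.453
```

{"method": "drive_tool", "body": {
  "commands": "1 0 0 0 0; 1 0 0 0.01 0; 1 0 0 0.02 0; 1 0 0 0.035 0; 1 0 0 0.04 0; 1 0 0 0.04 0; 1 0 0 0.02 0; 1 0 0 0 0"
}}

```text
time_s: 12.18
eef_pos: [0.4931, 0.3607, 0.1769]
tcp_rot: [0.529, 3.09, 0.009]
force: [-0.1, 0.5, -1.7]
finger_gap: 0.347
```

```bash
python3 st.py; python3 - <<'E'
from h import *
a=snapshot("scene");save('s8',cv2.resize(a[80:230,240:450],None,fx=3,fy=3,interpolation=cv2.INTER_CUBIC))
E
```

```text
t 12.18 p [0.4931 0.3607 0.1769] jaw 70.59 tilt [ 0.008  0.005 -1.   ] F [-0.1  0.5 -1.7] gap 0.347 q [ 0.57  0.48  1.41 -0.    1.25 -0.66]
```

View pics/s8.png

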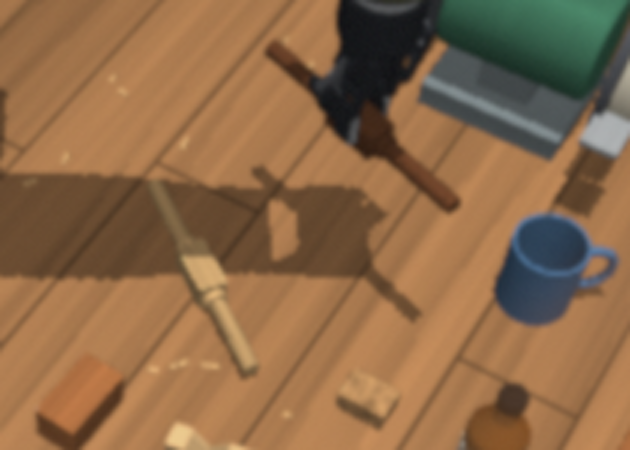

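The spindle is gripped (gap 0.347, about 29.5 mm) and level. Carrying it to the green-end notches.

{"method": "drive_tool", "body": {
  "commands": "1 0.01 -0.035 0.005 -5; 1 0.013 -0.038 0.005 -6.2; 1 0.013 -0.038 0 -6.2; 1 0.013 -0.038 0 -6.2; 1 0.013 -0.038 0 -6.2; 1 0.013 -0.038 0 -6.2; 1 0.013 -0.038 0 -6.2; 1 0.013 -0.038 0 -6.2"
}}

```text
time_s: 12.9
eef_pos: [0.5923, 0.0568, 0.1791]
tcp_rot: [-1.758, -2.601, 0.002]
force: [0.2, 0.9, -0.7]
finger_gap: 0.346
```

{"method": "drive_tool", "body": {
  "commands": "1 0.013 -0.038 0 -6.2; 1 0.013 -0.038 0 -6.2; 1 0.005 -0.007 -0.02 -1.2; 1 0 0 -0.02 0; 1 0 0 -0.02 0; 1 0 0 0 0; 1 0 0 0 0; 1 0 0 0 0"
}}

```text
time_s: 13.57
eef_pos: [0.6239, -0.0241, 0.1211]
tcp_rot: [2.048, 2.381, 0.0]
force: [0.2, 0.2, -1.2]
finger_gap: 0.343
```

```bash
python3 st.py
```

```text
t 13.57 p [ 0.6239 -0.0241  0.1211] jaw 8.6 tilt [ 0. -0. -1.] F [ 0.2  0.2 -1.2] gap 0.343 q [-0.1   0.57  1.41 -0.    1.17 -0.25]
```

Next I'll move to (0.626, -0.023), come down to about 0.09, and check the alignment in both pictures.

{"method": "drive_tool", "body": {
  "commands": "1 0.002 0.001 -0.015 0; 1 0 0 -0.015 0; 1 0 0 0 0; 1 0 0 0 0; 1 0 0 0 0; 1 0 0 0 0; 1 0 0 0 0; 1 0 0 0 0"
}}

```text
time_s: 14.23
eef_pos: [0.626, -0.0233, 0.091]
tcp_rot: [2.048, 2.381, 0.001]
force: [-1.1, 0.4, -0.7]
finger_gap: 0.337
```

```bash
python3 st.py; python3 - <<'E'
from h import *
a=snapshot("scene");save('s9',cv2.resize(a[200:340,230:400],None,fx=4,fy=4,interpolation=cv2.INTER_CUBIC))
a=snapshot("top");save('t9',cv2.resize(a[90:220,220:390],None,fx=4,fy=4,interpolation=cv2.INTER_CUBIC))
E
```

```text
t 14.23 p [ 0.626  -0.0233  0.091 ] jaw 8.58 tilt [ 0.001 -0.    -1.   ] F [-1.1  0.4 -0.7] gap 0.337 q [-0.1   0.61  1.42 -0.    1.11 -0.25]
```

View pics/s9.png

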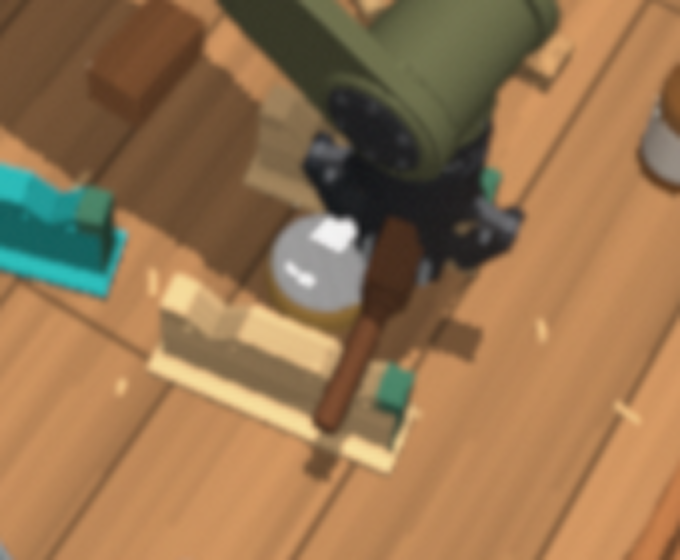

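View pics/t9.png

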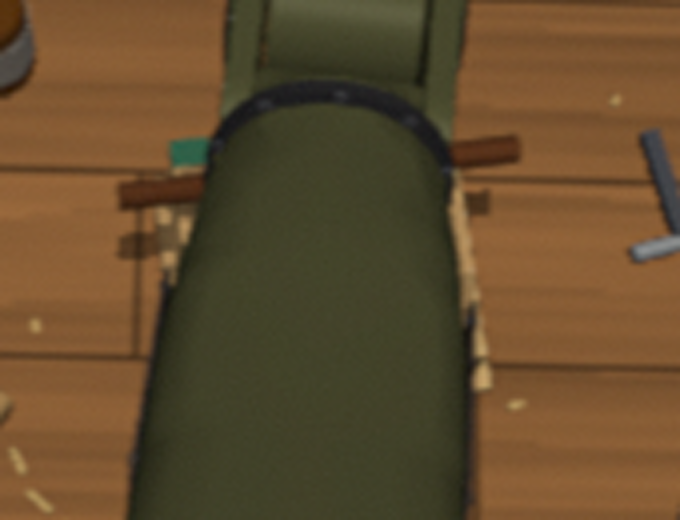

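```bash
python3 - <<'E'
from h import *
a=np.radians(8.58); 
for s in(1,-1):
    P=[.626-s*.125*np.sin(a),-.0233+s*.125*np.cos(a),.0995]
    print(proj("top",P),proj("scene",P))
E
```

```text
[248.64945505 138.67863465] [347.45650087 224.80936546]
[348.97424155 126.33802201] [310.68942224 307.98687792]
```

The predicted spindle ends match the pictures within about 1–2 px, and the spindle is over the green notches. Lowering gently.

{"method": "drive_tool", "body": {
  "commands": "1 0 0 -0.006 0; 1 0 0 -0.005 0; 1 0 0 -0.003 0; 1 0 0 -0.002 0; 1 0 0 -0.001 0; 1 0 0 0 0; 1 0 0 0 0; 1 0 0 0 0"
}}

```text
time_s: 15.0
eef_pos: [0.6257, -0.0233, 0.0734]
tcp_rot: [2.049, 2.381, -0.0]
force: [-0.3, -0.4, -1.8]
finger_gap: 0.341
```

{"method": "drive_tool", "body": {
  "commands": "1 0 0 -0.001 0; 1 0 0 0 0; 1 0 0 -0.001 0; 1 0 0 0 0; 1 0 0 0 0; 1 0 0 0 0; 1 0 0 0 0; 1 0 0 0 0",
  "grip_force": 20
}}

```text
time_s: 15.67
eef_pos: [0.6263, -0.0232, 0.0719]
tcp_rot: [2.048, 2.38, 0.002]
force: [3.4, 0.6, 6.3]
finger_gap: 0.347
```

```bash
python3 st.py
```

```text
t 15.67 p [ 0.6263 -0.0232  0.0719] jaw 8.58 tilt [ 0.002  0.    -1.   ] F [3.4 0.6 6.3] gap 0.347 q [-0.1   0.63  1.43  0.    1.08 -0.25]
```

The upward force is about 6 N at the expected height, so the spindle is seated. Releasing.

{"method": "drive_tool", "body": {
  "commands": "0.6 0 0 0 0; 0.5 0 0 0 0; 0.4 0 0 0 0; 0.3 0 0 0 0; 0.2 0 0 0 0; 0.2 0 0 0.01 0; 0.2 0 0 0.02 0; 0.2 0 0 0.03 0"
}}

```text
time_s: 16.33
eef_pos: [0.6246, -0.0232, 0.1303]
tcp_rot: [-2.047, -2.379, 0.004]
force: [0.9, 0.4, 0.6]
finger_gap: 0.803
```

{"method": "drive_tool", "body": {
  "commands": "0.1 0 0 0.03 0; 0 -0.005 0.01 0.02 3; 0 -0.025 0.025 0 4; 0 -0.027 0.03 0 5; 0 -0.027 0.03 0 5; 0 -0.027 0.03 0 5; 0 -0.027 0.03 0 5; 0 -0.027 0.03 0 5"
}}

```text
time_s: 17.0
eef_pos: [0.4592, 0.1628, 0.1821]
tcp_rot: [1.307, 2.856, 0.001]
force: [0.6, 0.8, -0.3]
finger_gap: 0.999
```

```bash
python3 st.py; python3 - <<'E'
from h import *
a=snapshot("scene");save('s10',cv2.resize(a[180:340,200:400],None,fx=3.5,fy=3.5,interpolation=cv2.INTER_CUBIC))
a=snapshot("top");save('t10',a)
E
```

```text
t 17.0 p [0.4592 0.1628 0.1821] jaw 40.81 tilt [ 0.001  0.    -1.   ] F [ 0.6  0.8 -0.3] gap 0.999 q [ 0.27  0.21  1.76 -0.    1.18 -0.45]
```

View pics/s10.png

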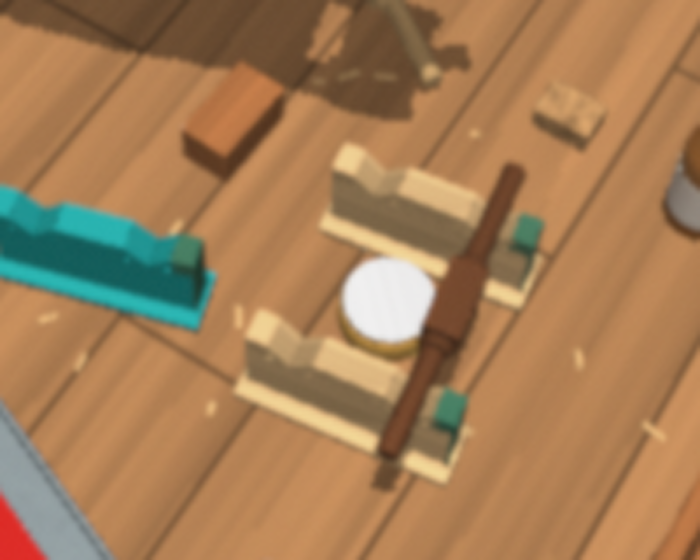

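View pics/t10.png

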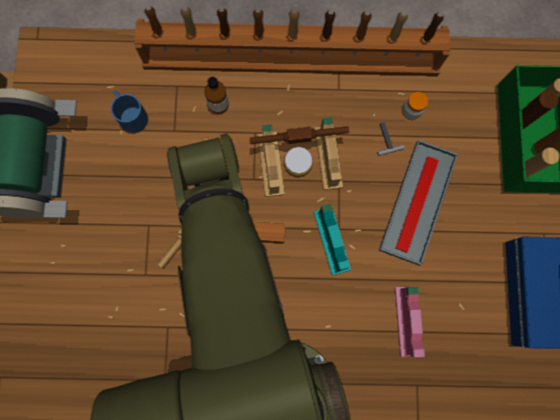

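The dark spindle lies in the green-end notches, both ends past the stands, and nothing else has moved. Next is the light spindle.

{"method": "drive_tool", "body": {
  "commands": "0 -0.02 0.027 0 5; 0 -0.02 0.027 0 5; 0 -0.0207 0.0272 -0.02 3.9; 0 0 0 -0.035 0; 0 0 0 -0.035 0; 0 0 0 0 0; 0 0 0 0 0; 0 0 0 0 0"
}}

```text
time_s: 17.77
eef_pos: [0.4012, 0.2431, 0.0933]
tcp_rot: [0.959, 2.99, 0.002]
force: [0.7, -0.1, 0.8]
finger_gap: 0.998
```

```bash
python3 st.py; python3 - <<'E'
from h import *
a=snapshot("scene");save('s11',cv2.resize(a[100:230,240:400],None,fx=3.5,fy=3.5,interpolation=cv2.INTER_CUBIC))
E
```

```text
t 17.77 p [0.4012 0.2431 0.0933] jaw 54.44 tilt [ 0.002  0.001 -1.   ] F [ 0.7 -0.1  0.8] gap 0.998 q [ 0.47  0.29  1.88 -0.    0.96 -0.48]
```

View pics/s11.png

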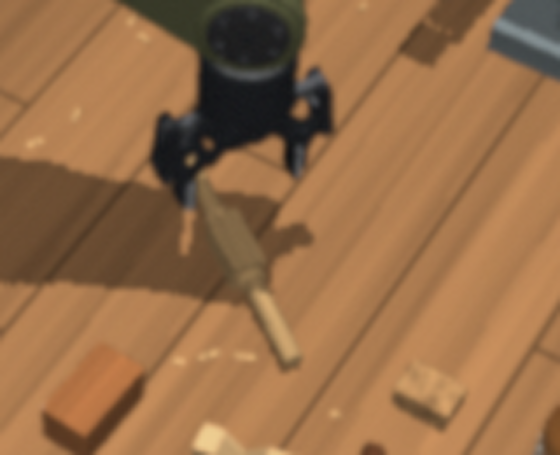

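The jaws straddle the light block at crop (235,240). Descending to grip.

{"method": "drive_tool", "body": {
  "commands": "0 -0.002 0.001 -0.035 0.3; 0 0 0 -0.035 0; 0 0 0 -0.017 0; 0 0 0 0 0; 0.4 0 0 0 0; 1 0 0 0 0; 1 0 0 0 0; 1 0 0 0 0",
  "grip_force": 40
}}

```text
time_s: 18.48
eef_pos: [0.3989, 0.2443, 0.0058]
tcp_rot: [0.95, 2.993, 0.003]
force: [0.1, -0.1, -0.1]
finger_gap: 0.454
```

{"method": "drive_tool", "body": {
  "commands": "1 0 0 0 0; 1 0 0 0.01 0; 1 0 0 0.02 0; 1 0 0 0.035 0; 1 0 0 0.04 0; 1 0 0 0.04 0; 1 0 0 0.02 0; 1 0 0 0 0"
}}

```text
time_s: 19.15
eef_pos: [0.3994, 0.2447, 0.1747]
tcp_rot: [0.949, 2.989, 0.009]
force: [0.4, -0.3, -1.8]
finger_gap: 0.341
```

```bash
python3 st.py; python3 - <<'E'
from h import *
a=snapshot("scene");save('s12',cv2.resize(a[80:230,220:400],None,fx=3.5,fy=3.5,interpolation=cv2.INTER_CUBIC))
E
```

```text
t 19.15 p [0.3994 0.2447 0.1747] jaw 54.79 tilt [ 0.007  0.004 -1.   ] F [ 0.4 -0.3 -1.8] gap 0.341 q [ 0.47  0.17  1.82  0.    1.14 -0.48]
```

View pics/s12.png

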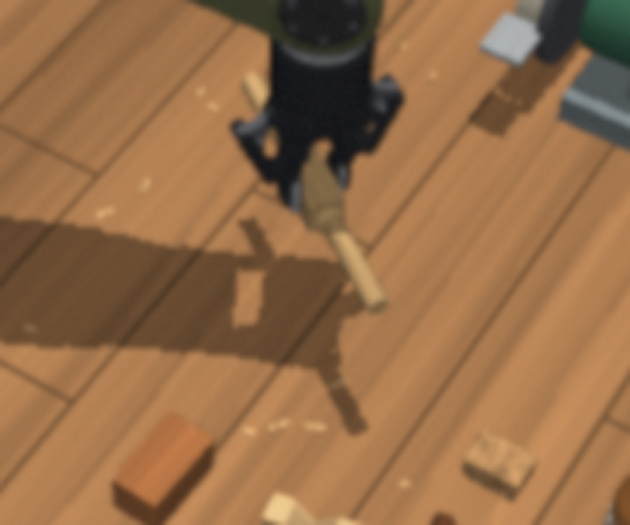

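The light spindle is gripped (gap 0.341) and level. Carrying it to the plain-end notches.

{"method": "drive_tool", "body": {
  "commands": "1 0.017 -0.035 0.003 -5.8; 1 0.017 -0.035 0 -5.8; 1 0.017 -0.035 0 -5.8; 1 0.017 -0.035 0 -5.8; 1 0.017 -0.035 0 -5.8; 1 0.017 -0.035 0 -5.8; 1 0.017 -0.035 0 -5.8; 1 0.017 -0.035 0 -5.8"
}}

```text
time_s: 19.87
eef_pos: [0.5337, -0.0379, 0.1708]
tcp_rot: [-2.058, -2.371, 0.002]
force: [0.5, 0.9, -0.9]
finger_gap: 0.34
```

{"method": "drive_tool", "body": {
  "commands": "1 0 0 -0.02 0; 1 0 0 -0.025 0; 1 0 0 -0.025 0; 1 0 0 -0.015 0; 1 0 0 0 0; 1 0 0 0 0; 1 0 0 0 0; 1 0 0 0 0"
}}

```text
time_s: 20.53
eef_pos: [0.5345, -0.0361, 0.0883]
tcp_rot: [2.052, 2.377, 0.001]
force: [0.4, 0.5, -2.1]
finger_gap: 0.339
```

```bash
python3 st.py; python3 - <<'E'
from h import *
a=snapshot("scene");save('s13',cv2.resize(a[200:340,230:400],None,fx=4,fy=4,interpolation=cv2.INTER_CUBIC))
a=snapshot("top");save('t13',cv2.resize(a[90:220,220:390],None,fx=4,fy=4,interpolation=cv2.INTER_CUBIC))
E
```

```text
t 20.53 p [ 0.5345 -0.0361  0.0883] jaw 8.39 tilt [ 0.002 -0.    -1.   ] F [ 0.4  0.5 -2.1] gap 0.339 q [-0.14  0.43  1.7  -0.    1.01 -0.28]
```

View pics/s13.png

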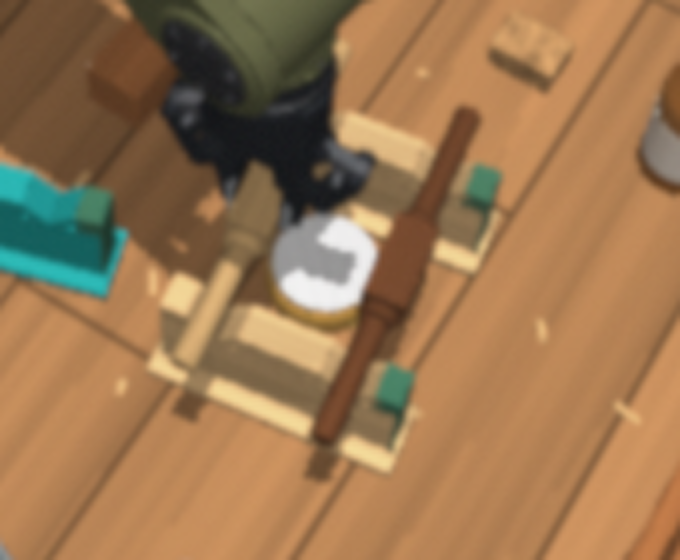

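View pics/t13.png

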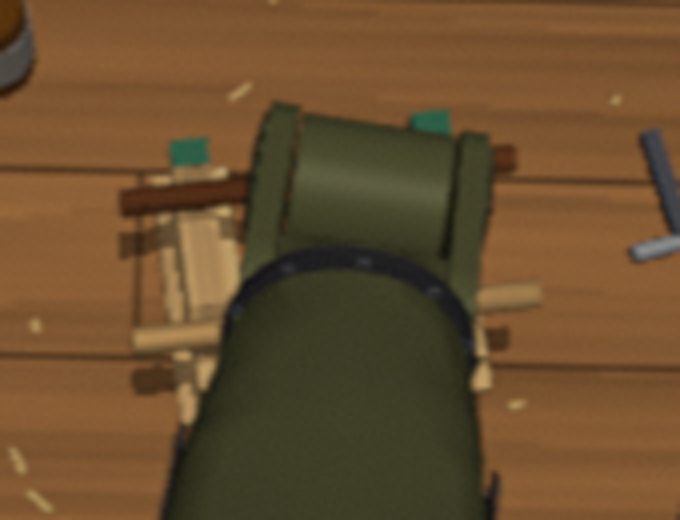

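The light spindle hangs over the plain-end notches with both ends past the stands. I'll shift 2.5 mm in +x and lower it.

{"method": "drive_tool", "body": {
  "commands": "1 0.0025 0 -0.005 0.1; 1 0 0 -0.005 0; 1 0 0 -0.003 0; 1 0 0 -0.002 0; 1 0 0 -0.001 0; 1 0 0 0 0; 1 0 0 0 0; 1 0 0 0 0"
}}

```text
time_s: 21.3
eef_pos: [0.5367, -0.036, 0.0714]
tcp_rot: [2.051, 2.379, 0.001]
force: [2.6, 0.4, -0.4]
finger_gap: 0.343
```

{"method": "drive_tool", "body": {
  "commands": "1 0 0 -0.001 0; 1 0 0 0 0; 1 0 0 0 0; 1 0 0 0 0; 1 0 0 0 0; 1 0 0 0 0; 1 0 0 0 0; 1 0 0 0 0",
  "grip_force": 20
}}

```text
time_s: 21.97
eef_pos: [0.5371, -0.0361, 0.0708]
tcp_rot: [2.05, 2.379, 0.002]
force: [5.1, 1.6, 5.9]
finger_gap: 0.343
```

```bash
python3 st.py
```

```text
t 21.97 p [ 0.5371 -0.0361  0.0708] jaw 8.48 tilt [ 0.002 -0.    -1.   ] F [5.1 1.6 5.9] gap 0.343 q [-0.14  0.46  1.7   0.    0.97 -0.28]
```

The sideways force of about 5 N shows the spindle touching only the robot-side flank of the notch. I'll move 1.5 mm in +x to centre it before release.

{"method": "drive_tool", "body": {
  "commands": "1 0.0015 0 -0.0005 0; 1 0 0 0 0; 1 0 0 0 0; 1 0 0 0 0; 1 0 0 0 0; 1 0 0 0 0; 1 0 0 0 0; 1 0 0 0 0"
}}

```text
time_s: 22.63
eef_pos: [0.5377, -0.036, 0.0703]
tcp_rot: [-2.051, -2.379, 0.0]
force: [-3.0, 1.5, 10.8]
finger_gap: 0.344
```

```bash
python3 st.py
```

```text
t 22.63 p [ 0.5377 -0.036   0.0703] jaw 8.45 tilt [-0.001  0.    -1.   ] F [-3.   1.5 10.8] gap 0.344 q [-0.13  0.47  1.7   0.    0.98 -0.28]
```

Both flanks are in contact now, so it's seated. Releasing and retreating.

{"method": "drive_tool", "body": {
  "commands": "0.6 0 0 0 0; 0.5 0 0 0 0; 0.4 0 0 0 0; 0.3 0 0 0 0; 0.3 0 0 0 0; 0.3 0 0 0.01 0; 0.3 0 0 0.02 0; 0.3 0 0 0.03 0"
}}

```text
time_s: 23.3
eef_pos: [0.5369, -0.0359, 0.1291]
tcp_rot: [-2.049, -2.377, 0.004]
force: [-0.4, -0.7, 0.1]
finger_gap: 0.705
```

{"method": "drive_tool", "body": {
  "commands": "0.2 0 0 0.04 0; 0 0 0 0.04 0; 0 -0.02 0.03 0 0; 0 -0.025 0.03 0 0; 0 -0.025 0.03 0 0; 0 -0.025 0.03 0 0; 0 -0.02 0.03 0 0; 0 -0.02 0.03 0 0"
}}

```text
time_s: 23.97
eef_pos: [0.4016, 0.145, 0.2106]
tcp_rot: [2.051, 2.379, 0.001]
force: [0.3, 0.4, 0.5]
finger_gap: 1.002
```

```bash
python3 st.py; python3 - <<'E'
from h import *
a=snapshot("scene");save('s14',cv2.resize(a[180:420,140:400],None,fx=2.4,fy=2.4,interpolation=cv2.INTER_CUBIC)); save('s14f',a)
a=snapshot("top");save('t14',cv2.resize(a[70:280,220:480],None,fx=2.8,fy=2.8,interpolation=cv2.INTER_CUBIC));save('t14f',a)
E
```

```text
t 23.97 p [0.4016 0.145  0.2106] jaw 8.46 tilt [ 0.001  0.    -1.   ] F [0.3 0.4 0.5] gap 1.002 q [ 0.26  0.04  1.87 -0.    1.23  0.11]
```

View pics/s14.png

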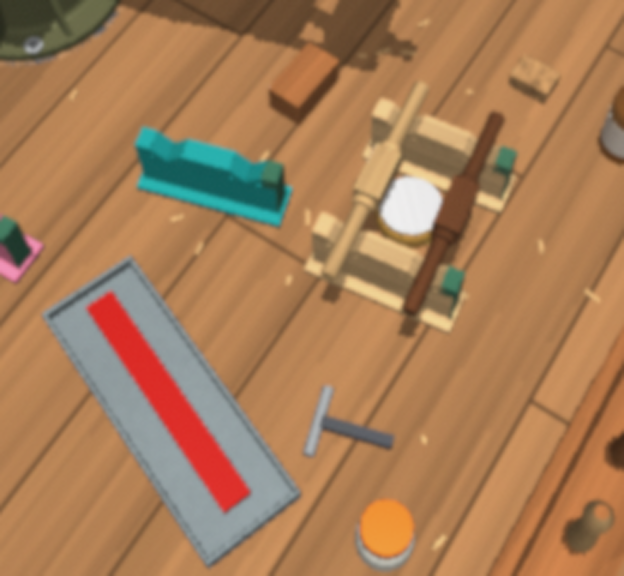

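View pics/t14.png

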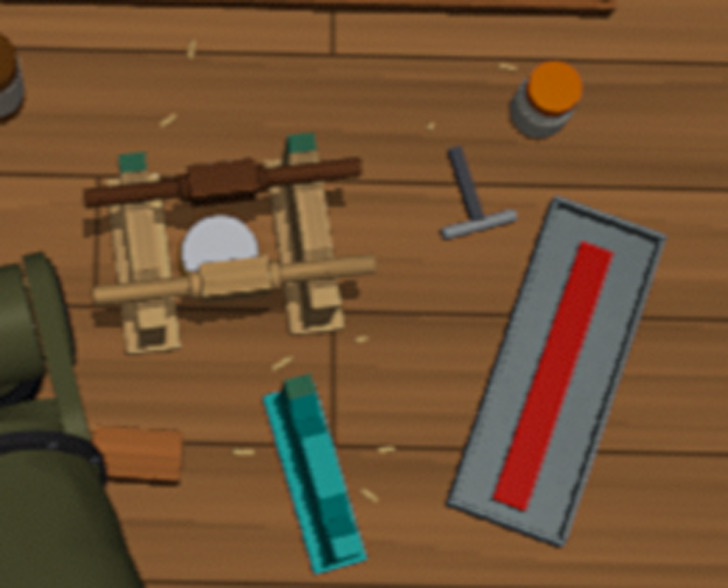

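Both pictures show the spindles in the correct notches with their ends past both stands. The stick is in the tray and the bystanders haven't moved. One last numeric check before handing in.

```bash
python3 - <<'E'
from h import *
a0=np.radians(8.4); X=np.array([np.cos(a0),np.sin(a0)]); o=np.array([.571,.046])
for cam in("top","scene"):
    snapshot(cam)
    for q,z in(("dark_mid",.083),("light_mid",.083),("stick_mid",.015)):
        for d in outline_of(q,cam)[:1]:
            v,u=np.nonzero(d["region"]); P=np.array([at_z(cam,p,z)[:2] for p in zip(u,v)])
            r=cv2.minAreaRect((P*1000).astype(np.float32)); C=P.mean(0); e,V=np.linalg.eigh(np.cov((P-C).T)); ax=V[:,1]
            print(cam,q,round(d["conf"],2),np.round(C,4),'ang',round(np.degrees(np.arctan2(ax[1],ax[0]))%180,1),'rect',np.round(r[0],1),np.round(r[1]),'stand x',round((C-o)@X,4))
E
```

```text
top dark_mid 0.76 [ 0.6257 -0.0258] ang 98.2 rect [625.6 -25.8] [ 40. 250.] stand x 0.0436
top light_mid 0.85 [ 0.5371 -0.041 ] ang 98.2 rect [536.7 -37.9] [ 36. 249.] stand x -0.0462
top stick_mid 0.88 [ 0.4719 -0.3349] ang 160.4 rect [ 472.6 -334.9] [ 37. 263.] stand x -0.1537
scene dark_mid 0.78 [ 0.6269 -0.0277] ang 97.9 rect [624.6 -22.1] [ 34. 256.] stand x 0.0445
scene light_mid 0.73 [ 0.5375 -0.0364] ang 98.2 rect [537.2 -33.7] [ 38. 252.] stand x -0.0452
scene stick_mid 0.46 [0.6857 0.4447] ang 91.3 rect [681.5 442.7] [138. 103.] stand x 0.1717
```

```bash
python3 - <<'E'
from station import *
print(finish_job())
E
```

```text
the job is handed in; nothing more can be done
None
```

I laid the sanding stick flat in the grey tray, then rested the dark spindle in the green-end notches and the light one in the plain-end notches. I let go of everything and handed the job in after about 24 s of the 64 s allowed; it reported no verdict.

My last checks from both cameras:
- **Dark spindle:** 44 mm from the stand centre towards the green end, against a notch at 45 mm.
- **Light spindle:** 45–46 mm towards the plain end, against a notch at 45 mm.
- **Both spindles:** within about 0.5° of square, and the pictures show their ends past both stands.
- **Stick:** within about 3 mm of the tray's centre and parallel to it.
- **Bystanders:** those in the final pictures look unmoved. I did not measure them again, and the mug was outside the last crops.

A few readings disagreed:
- **Stand position:** the two cameras' fits differ by about 6 mm along the spindles, which does not affect the result.
- **Light spindle seating:** it first touched only one flank of its notches, so I moved it about 1.5 mm before letting go.
- **Stick in the scene camera:** the network reported something else there, with low confidence, so the stick figure comes from the top camera only. The scene picture itself shows it in the tray.

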